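Clamp a reagent bottle in the bench shaker

ROBOT

A 7-joint arm with a two-finger parallel gripper is mounted at the origin on a cart in front of the work surface, level with it; the furniture and walls round the work are solid. World frame = base frame: x ahead of the robot, y to its left, z up, the work surface at z = 0. Lengths are in m, angles in degrees, forces in N, time in s.
With the tool pointing down it reaches from about 0.4 to 0.9 m from the base axis. Payload 5.6 kg.
Tool frame: the origin (TCP) lies at the very end of the fingers, on their centre line; the grasp point (between the pads) lies 19 mm behind it; z points along the fingers, y is the line along which they close (so a half turn about z gives the same grasp; the last joint's range is limited). The gripper opens to 92 mm and grips with 3 to 60 N. Pads are 20 mm wide; open, the fingers measure 128 mm over their backs; the gripper's body (75 mm by 189 mm) begins 69 mm behind the grasp point.
Start: joints at [-78.667, 26.786, -0.665, 91.828, 0.344, 61.387, -3.226], TCP at [0.155, 0.631, 0.215] pointing down, gripper open.
Joint ranges: [-144.91, 144.91], [-17.63, 115.5], [-89.93, 88.59], [15.96, 139.68], [-74.01, 254.01], [8.47, 105.57], [-167.45, 167.45]. Speed limits (degrees/s): [147.25, 147.25, 180, 180, 180, 180, 180].

INTERFACE

Orientations are given as a 3x3 rotation matrix whose columns are the frame's x, y, z axes.
In Python, from cell import r, vision, nets gives the robot as it stands.
- The arm moves only by the tool apply_moves, never from a script. Its argument "increments" is a list of rows, each a list of 7 numbers: the shift along the tool's x, y, z each as a share of 0.25 m, from -1 to 1, then the turn, a rotation vector about the tool's x, y, z each as a share of 180 degrees, from -1 to 1, then the opening, from -1 (shut) to 1 (fully open). In form: [[tx, ty, tz, rx, ry, rz, grip], ...]. A call has exactly 8 rows; each row is the pose to reach, as a shift and turn from the pose commanded when the call began, along the tool's axes at that moment, turning the shorter way round; what a row does not reach only later rows make up. A row lasts 1/12 s, in which the tool goes at most 41.7 mm and 7.16 degrees, less where a joint would pass 70% of its speed; a pose out of reach is approached as far as the arm can. A call with a number of a shift or a turn outside -1 to 1 is refused whole. A call with a gripper value outside its range is refused whole. The fingers move at their own pace and stop on an object; "grip_force" is the grip in N (left out, the last holds). Time passes only in rows, so rows that repeat a pose let the fingers close, or fill a call up. It gives the time, the measured TCP pose, the force, the opening and the grip force at its end, in the units of the state.
- r.get_obs(): the state, without advancing time (a new reading comes with each control period).
- vision.read_camera(name): name is "scene" or "top" or "wrist"; returns the picture (384x512x3 uint8, red, green, blue); there is no depth.
- vision.camera_info(name): a dict with "fx", "fy", "cx", "cy" (pixels), "rvec" (rotation vector, rad) and "tvec" (3), from world to camera coordinates, as OpenCV has them. Camera axes: x right, y down, z forward; pixel columns grow to the right and rows downward; lengths in m; the calibration is good to about 2 mm. A picture is of the moment at which its call begins: read the wrist's pose just before it. camera_info takes no time and is no camera call; for the wrist camera it gives the pose at the moment of the call.
- r.finish_job(): hands the job in; it is judged then, once.
Trained networks look in the newest picture that a camera, given by its name, has taken for a name from the list of things; names that differ only in an ending like _2 or _b are one class to them, and where a whole thing is asked for, a point or a joint stands for the part that bears it (a point fixed in the world has none). Each returns a list of dicts, best first, with "confidence" (0 to 1); they miss things now and then, are a little off and sometimes report something else, mostly with a low value. They report only what shows in the picture. A call takes as long as a camera call. They do not tell look-alikes from the thing itself.
- nets.outline_of(camera, query): "mask" (384x512 bool, what is visible of it) and "at" ([column, row] in pixels, amid what is visible of it).
- nets.tip_of(camera, query): "at" ([column, row] in pixels: a listed point, or the origin of a listed thing).
The state is a dict: "time": time; "joints": joint angles; "qd": joint speeds; "joint_torque": joint torques, N m; "eef_pos": TCP position; "tool_rot": TCP orientation; "force": force on the tool from outside, world axes, zero at the start; "wrist_torque": the same for the moment, N m; "finger_gap": opening from 0.0 (shut) to 1.0 (fully open); "finger_force": force on a finger pad.
Only numpy, scipy, OpenCV 4.12 (cv2) and the standard library are available. Lean on these libraries where they do the work, as an engineer would, in place of code of your own. Each camera call takes 0.05 s, during which the arm holds its last target. There are 200 camera calls.

TASK

Get the brown reagent bottle with the white screw cap ready for shaking: set it down upright on the shaker's platform, between the rubber pad of the blue jaw and the V-block behind it, and let go. Then wind the crank clockwise, as seen from the crank's end, until the pad meets the bottle and has pushed it home into the V-block, and snug it by feel: about half as hard again at the crank's grip as it takes to wind it free, firm but not so hard that the glass is strained. Let go of the crank and leave the other two bottles and the timer where they are.

Things in the scene. Friction and masses are not known exactly. Their poses are not given: they have to be found in the camera images.
- amber_bottle: the bottle to clamp: brown reagent bottle with a white screw cap and a paper label, 48 mm across, 106 mm tall, 0.22 to 0.35 kg, stands upright. Origin: centre of its underside, z up. Grip its straight body across 48 mm at about 70 mm above the underside: that keeps the fingertips above the clamp's parts.
- clear_bottle: bystander: clear reagent bottle with a blue cap, 43 mm across, 95 mm tall. Origin: centre of its underside. The three bottles swap places from time to time. (A tall instrument, 0.42 m high, stands on the right of the worktop, at y below about -0.5 from x = 0.4 on: start out clear of it.)
- dropper_bottle: bystander: small brown dropper bottle with a black rubber bulb, 33 mm across, 88 mm tall. Origin: centre of its underside.
- timer: bystander: grey bench timer lying on the worktop, 58 x 64 x 20 mm. Origin: centre of its underside.
- shaker: bench shaker, fixed: white housing 210 x 180 mm, platform 200 x 170 mm with its top 66 mm above the worktop. Origin: under its centre at worktop height; z up, x along the clamp's screw from crank (robot side) to V-block. From -x to +x: grey nut block (to 110 mm high, x -94 to -76 mm), blue jaw on two guide rods (y -50 and 50 mm, 80 mm high), grey V-block, rear bar (x 90 mm).
- v_home (a point): nominal place on the platform's top (66 mm high) of the axis of a 48 mm bottle pushed home into the V-block (90 degree V, rubber-lined, open to -x, top 102 mm above the worktop): 18 mm to the +x side of the shaker's origin, on the screw's line. The V-block is set by hand in slots and truly stands up to 4 mm nearer or farther along x, differently each time; this is not measured.
- jaw: the blue jaw with its rubber pad; it slides along the shaker's x and has the shaker's axes. Origin: on the shaker's centre line at worktop height; the pad's face (44 mm wide, 71 to 101 mm high) is 25.5 to 28.5 mm to the -x side of it, as its packing differs. A proper hold is 60 to 140 N between pad and bottle; over 190 N the glass is at risk. From first pressure to a proper hold: about 1/6 turn.
- seat (a point): point on the platform's top (66 mm above the worktop), 8 mm to the +x side of the shaker's origin, on the screw's line: a bottle set down with its axis here stands free of both pad and V-block, with at least 4 mm to spare on either side at the start.
- crank_grip (a point): middle of the crank's grip, a black sleeve 17 mm thick, 50 mm long, level along the shaker's x, that revolves freely on its pin. Pinch it firmly from above (fingers closing along the shaker's y) and carry it round without turning the hand: it runs on a circle of 32 mm radius round the screw's axis, 60 to 124 mm above the worktop. It starts anywhere on that circle.
- crank_hub (a point): on the screw's axis (92 mm high), in the plane of the crank arm, 32 mm to the +x side of the grip's middle. Clockwise seen from the robot (grip at top goes to -y) moves jaw and crank to +x, 10 mm a turn; the bottle is home in 1 to 3.5 turns. Slow winding takes about 8 N along the path when free, 11 to 13 N at a proper hold; friction holds the screw when let go and hides the load after a fast stop.
Things that resemble listed ones, but are neither listed nor needed, are in the scene too. Leave any purple look-alike of the amber_bottle alone.

How it is judged (in metres and radians):
On the way, in this order (a step that is already met when the one before it is completed fails the run):
1. the bottle stands upright on the platform between pad and V-block, let go and not yet clamped (horizontal distance between amber_bottle and seat below 0.02 m and z of amber_bottle in the frame of seat below 0.004 m and angle between amber_bottle's own z axis and vertical below 0.1 rad and contact force between the fingers and amber_bottle below 0.1 N and contact force between jaw and amber_bottle below 5 N), for 0.2 s.
2. the pad has met the bottle and presses it against the V-block (contact force between jaw and amber_bottle above 15 N and horizontal distance between amber_bottle and seat below 0.022 m and angle between amber_bottle's own z axis and vertical below 0.1 rad), for 0.1 s.
At the end, for the whole second after the job is handed in: the brown bottle stands upright (within 0.06 rad) on the platform, home in the V-block (axis within 22 mm of the seat point, underside within 4 mm of the platform's top), at rest, and the pad holds it with 60 to 140 N (contact force between jaw and amber_bottle between 60 and 140 N and horizontal distance between amber_bottle and seat below 0.022 m and z of amber_bottle in the frame of seat between -0.004 and 0.004 m and angle between amber_bottle's own z axis and vertical below 0.06 rad and linear speed of amber_bottle below 0.02 m/s); the robot touches nothing.
It fails at once if the bottle is clamped so hard that the glass is at risk (contact force between jaw and amber_bottle above 190 N).
It fails at once if the bottle is tipped (angle between amber_bottle's own z axis and vertical above 0.4 rad).
It fails at once if the bottle is let fall from more than about 1 cm (linear speed of amber_bottle above 0.5 m/s and contact force between the fingers and amber_bottle below 0.1 N).
It fails at once if the clear bottle, the dropper bottle or the timer is moved more than 3 cm or knocked over (distance of any of clear_bottle, dropper_bottle, timer from where it was at the start of the episode above 0.03 m or angle between any of clear_bottle, dropper_bottle, timer's own z axis and vertical above 0.5 rad).
It also fails if it takes over 72 s, if anything falls off the work surface, if the arm or the gripper's body presses on something with over 40 N, if the wrist force passes 120 N, or if a joint passes its speed limit or range.

## Working session

There is one attempt and no reset: what is moved stays moved. The work goes in short steps, Python scripts to look and compute and a tool call to move; the robot and the scene stay as the last step left them, time stands still between calls to the robot, and variables do not carry over. Pictures are saved under pics/ and viewed, at most 10 in all, crops included, and the job is handed in when it is done.

Besides the shell and the picture viewer there is one more tool, called after "Request:" by a JSON object that holds its "method" and its "body". apply_moves: Moves the arm, as the interface text tells. Shift numbers are shares of 0.25 m and turn numbers shares of 180 degrees, none past 1 either way. Its arguments: {"type":"object","properties":{"increments":{"type":"array"},"grip_force":{"type":"number"}},"required":["increments"]}

```bash
mkdir -p pics
cat > h.py <<'E'
import numpy as np, cv2
from cell import r, vision, nets
def cam(n):
    c=vision.camera_info(n); K=np.array([[c['fx'],0,c['cx']],[0,c['fy'],c['cy']],[0,0,1]]); R=cv2.Rodrigues(np.array(c['rvec'],float))[0]; return K,R,np.array(c['tvec'],float)
def ray(n,px):
    K,R,t=cam(n); d=R.T@np.linalg.inv(K)@np.array([px[0],px[1],1.]); return -R.T@t,d
def atz(n,px,z):
    o,d=ray(n,px); return o+d*(z-o[2])/d[2]
def proj(n,p):
    K,R,t=cam(n); q=K@(R@np.array(p,float)+t); return q[:2]/q[2]
def tri(obs):
    A=np.zeros((3,3));b=np.zeros(3)
    for n,px in obs:
        o,d=ray(n,px); d=d/np.linalg.norm(d); M=np.eye(3)-np.outer(d,d); A+=M;b+=M@o
    return np.linalg.solve(A,b)
def snap(n,f):
    im=vision.read_camera(n); cv2.imwrite('pics/'+f,im[:,:,::-1]); return im
E
python3 - <<'E'
from h import *
np.set_printoptions(precision=3,suppress=True)
a=snap('scene','s1.png');b=snap('top','t1.png')
cv2.imwrite('pics/both.png',cv2.resize(np.vstack([a,b])[:,:,::-1],None,fx=.78,fy=.78))
for n in ('scene','top'):
    print(n,cam(n)[2], -cam(n)[1].T@cam(n)[2])
    for q in ('amber_bottle','clear_bottle','dropper_bottle','shaker','jaw','v_home','seat','crank_grip','crank_hub'):
        print(q,[(np.round(d['at'],1),round(d['confidence'],2)) for d in nets.tip_of(n,q)][:4])
o=r.get_obs();print(o['time'],o['eef_pos'],o['tool_rot'],o['force'],o['finger_gap'])
E
```

```text
scene [0.424 0.337 1.041] [0.136 0.58  1.011]
amber_bottle [(array([286.6, 158.9]), 0.77), (array([289.8, 141.6]), 0.68), (array([270.6, 144. ]), 0.62), (array([304.7, 151.5]), 0.58)]
clear_bottle [(array([197.9, 306.1]), 0.6), (array([238.5, 207.8]), 0.19)]
dropper_bottle [(array([304.7, 167.3]), 0.61)]
shaker [(array([233.3, 204.2]), 0.66)]
jaw [(array([239.2, 206.1]), 0.75)]
v_home [(array([226.1, 187.1]), 0.93)]
seat [(array([232.9, 191. ]), 0.98)]
crank_grip []
crank_hub [(array([273.7, 201.9]), 0.5)]
top [-0.085  0.541  1.424] [ 0.055 -0.069  1.523]
amber_bottle [(array([370.1, 178.3]), 0.85), (array([370.9, 204. ]), 0.79), (array([355.2, 159. ]), 0.73), (array([341.6, 187.8]), 0.68)]
clear_bottle [(array([158. , 206.8]), 0.79)]
dropper_bottle []
shaker [(array([265.3, 169.9]), 0.71)]
jaw [(array([265.3, 174.5]), 0.55)]
v_home [(array([263.3, 161.8]), 0.92)]
seat [(array([264.9, 164.3]), 0.72)]
crank_grip [(array([255. , 220.9]), 0.65)]
crank_hub [(array([265.7, 207.4]), 0.68)]
1.0 [0.155 0.631 0.215] [[-0.971  0.239  0.   ]
 [ 0.239  0.971  0.   ]
 [-0.     0.    -1.   ]] [0.003 0.368 0.008] 1.0010445803842285
```

View pics/both.png

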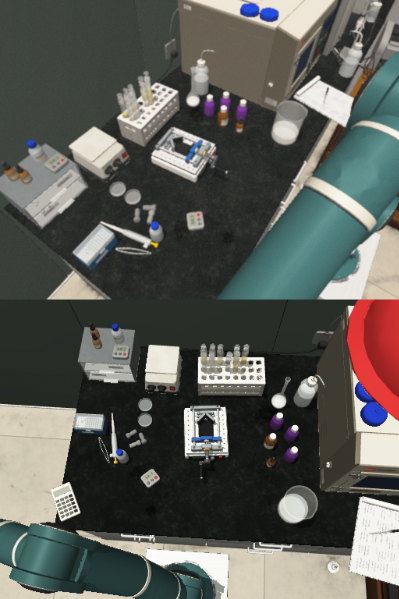

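Run:
```python
from h import *
np.set_printoptions(precision=3,suppress=True)
a=cv2.imread('pics/s1.png')[100:250,180:330];b=cv2.imread('pics/t1.png')[120:270,230:380]
cv2.imwrite('pics/z.png',np.hstack([cv2.resize(x,(400,400),interpolation=cv2.INTER_CUBIC) for x in (a,b)]))
for q in ('top','scene'):
  print(q)
for n,px in (('top',(341.6,187.8)),('scene',(286.6,158.9))): print(atz(n,px,0))
for n,l in (('top',[(370.1,178.3),(370.9,204),(355.2,159)]),('scene',[(289.8,141.6),(270.6,144),(304.7,151.5),(304.7,167.3)])):
  print([atz(n,p,0)[:2] for p in l])
print('seat',tri([('top',(264.9,164.3)),('scene',(232.9,191.0))]),atz('top',(264.9,164.3),.066),atz('scene',(232.9,191.0),.066))
print('vh',tri([('top',(263.3,161.8)),('scene',(226.1,187.1))]))
print('hub',tri([('top',(265.7,207.4)),('scene',(273.7,201.9))]),atz('top',(265.7,207.4),.092))
print('shaker',atz('top',(265.3,169.9),0),atz('scene',(233.3,204.2),0))
for z in(.06,.092,.124): print('grip',atz('top',(255,220.9),z))
```

```text
top
scene
[ 0.599 -0.298  0.   ]
[ 0.599 -0.31   0.   ]
[array([ 0.638, -0.392]), array([ 0.549, -0.394]), array([ 0.704, -0.343])]
[array([ 0.637, -0.396]), array([ 0.69 , -0.343]), array([ 0.563, -0.382]), array([ 0.523, -0.311])]
seat [ 0.643 -0.043  0.051] [ 0.638 -0.043  0.066] [ 0.635 -0.033  0.066]
vh [ 0.656 -0.035  0.063]
hub [ 0.492 -0.054  0.088] [ 0.487 -0.055  0.092]
shaker [ 0.645 -0.044  0.   ] [ 0.635 -0.031  0.   ]
grip [ 0.451 -0.024  0.06 ]
grip [ 0.443 -0.025  0.092]
grip [ 0.434 -0.026  0.124]
```

View pics/z.png

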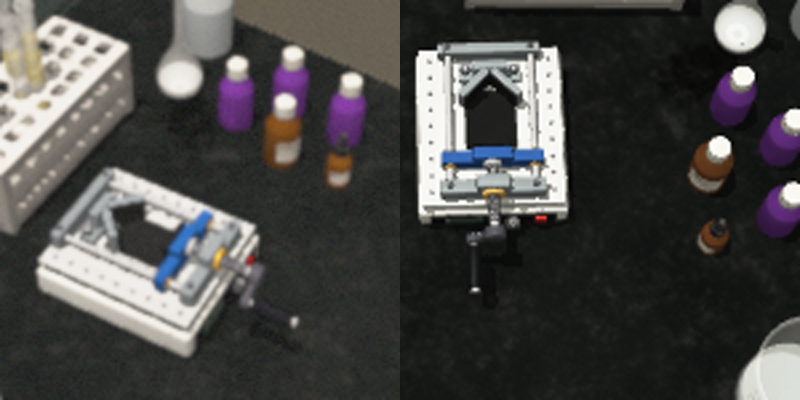

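Request:
{"method": "apply_moves", "body": {"increments": [[-0.12,-0.1,-0.03,0,0,0,1],[-0.24,-0.2,-0.06,0,0,-0.02,1],[-0.37,-0.3,-0.1,0,0,-0.03,1],[-0.49,-0.4,-0.12,0,0,-0.04,1],[-0.62,-0.5,-0.16,0,0,-0.05,1],[-0.74,-0.6,-0.19,0,0,-0.06,1],[-0.86,-0.7,-0.22,0,0,-0.077,1],[-0.98,-0.79,-0.24,0,0,-0.077,1]]}}

```text
time: 1.67
eef_pos: [0.3469, 0.3792, 0.2757]
tool_rot: [[-1.0, -0.003, 0.001], [-0.003, 1.0, 0.001], [-0.001, 0.001, -1.0]]
force: [1.2, -0.1, -1.0]
finger_gap: 1.001
finger_force: 0.0
```

Request:
{"method": "apply_moves", "body": {"increments": [[-0.08,-0.13,0,0,0,0,1],[-0.16,-0.26,0,0,0,0,1],[-0.24,-0.4,0,0,0,0,1],[-0.32,-0.54,0,0,0,0,1],[-0.4,-0.67,0,0,0,0,1],[-0.48,-0.8,0,0,0,0,1],[-0.54,-0.9,0,0,0,0,1],[-0.6,-1,0,0,0,0,1]]}}

```text
time: 2.33
eef_pos: [0.4969, 0.1292, 0.275]
tool_rot: [[-1.0, 0.0, 0.001], [0.0, 1.0, 0.0], [-0.001, 0.0, -1.0]]
force: [0.7, 1.7, 1.0]
finger_gap: 0.998
finger_force: 0.0
```

Run:
```python
from h import *
np.set_printoptions(precision=3,suppress=True)
o=r.get_obs();print(o['time'],o['eef_pos'])
K,R,t=cam('wrist');print(-R.T@t,R[2],K[0,0])
snap('wrist','w1.png')
for q in ('shaker','jaw','seat','v_home','crank_grip','crank_hub'):
  for d in nets.tip_of('wrist',q)[:1]: print(q,np.round(d['at'],1),d['confidence'],[atz('wrist',d['at'],z) for z in (0,.066,.092)])
```

```text
2.3333 [0.497 0.129 0.275]
[0.418 0.129 0.444] [ 0.277 -0.    -0.961] 270.06542550527877
shaker [155.7 237.4] 0.94 [array([ 0.633, -0.047,  0.   ]), array([ 0.601, -0.021,  0.066]), array([ 0.588, -0.011,  0.092])]
jaw [159.2 231.8] 0.69 [array([ 0.621, -0.036,  0.   ]), array([ 0.59 , -0.011,  0.066]), array([ 0.579, -0.002,  0.092])]
seat [146.1 257.6] 0.67 [array([ 0.672, -0.062,  0.   ]), array([ 0.634, -0.034,  0.066]), array([ 0.619, -0.022,  0.092])]
crank_grip [132.4 141.2] 0.85 [array([ 0.46, -0.06,  0.  ]), array([ 0.454, -0.032,  0.066]), array([ 0.451, -0.02 ,  0.092])]
crank_hub [110.9 166.9] 0.88 [array([ 0.503, -0.101,  0.   ]), array([ 0.49 , -0.066,  0.066]), array([ 0.485, -0.053,  0.092])]
```

View pics/w1.png

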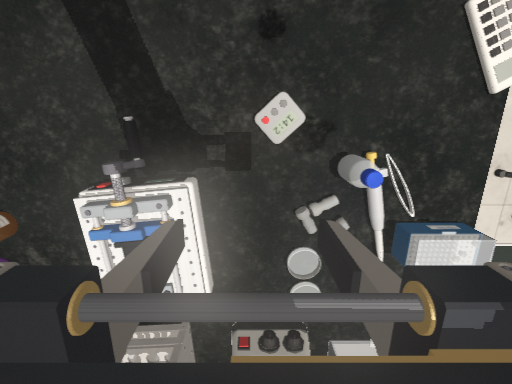

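Request:
{"method": "apply_moves", "body": {"increments": [[0,-0.14,0,0,0,0,1],[0,-0.28,0,0,0,0,1],[0,-0.42,0,0,0,0,1],[0,-0.56,0,0,0,0,1],[0,-0.7,0,0,0,0,1],[0,-0.84,0,0,0,0,1],[0,-0.96,0,0,0,0,1],[0,-1,0,0,0,0,1]]}}

```text
time: 3.35
eef_pos: [0.4959, -0.1225, 0.275]
tool_rot: [[-1.0, 0.003, 0.001], [0.003, 1.0, -0.001], [-0.001, -0.001, -1.0]]
force: [-0.0, -1.4, -0.4]
finger_gap: 0.997
finger_force: 0.0
```

Run:
```python
from h import *
np.set_printoptions(precision=3,suppress=True)
o=r.get_obs();print(o['time'],o['eef_pos'])
snap('wrist','w2.png')
for q in ('shaker','jaw','seat','v_home','crank_grip','crank_hub','amber_bottle','dropper_bottle'):
  for d in nets.tip_of('wrist',q)[:4]: print(q,np.round(d['at'],1),round(d['confidence'],2),[atz('wrist',d['at'],z) for z in (0,.066,.092)])
```

```text
3.35 [ 0.496 -0.123  0.275]
shaker [297.  234.7] 0.61 [array([ 0.626, -0.037, -0.   ]), array([ 0.595, -0.05 ,  0.066]), array([ 0.582, -0.055,  0.092])]
jaw [298.7 233.8] 0.7 [array([ 0.624, -0.032,  0.   ]), array([ 0.593, -0.045,  0.066]), array([ 0.581, -0.05 ,  0.092])]
seat [305.7 258.2] 0.86 [array([ 0.672, -0.015,  0.   ]), array([ 0.635, -0.03 ,  0.066]), array([ 0.62 , -0.036,  0.092])]
v_home [302.6 264.4] 0.82 [array([ 0.685, -0.02 ,  0.   ]), array([ 0.645, -0.034,  0.066]), array([ 0.63 , -0.04 ,  0.092])]
v_home [500.8 165.5] 0.61 [array([0.498, 0.299, 0.   ]), array([0.486, 0.237, 0.066]), array([0.481, 0.213, 0.092])]
crank_grip [315.5 140.3] 0.59 [array([ 0.458, -0.012,  0.   ]), array([ 0.452, -0.028,  0.066]), array([ 0.45 , -0.034,  0.092])]
crank_grip [305.1 259.6] 0.42 [array([ 0.675, -0.016,  0.   ]), array([ 0.637, -0.031,  0.066]), array([ 0.622, -0.037,  0.092])]
crank_hub [299.2 170.4] 0.84 [array([ 0.508, -0.036,  0.   ]), array([ 0.495, -0.048,  0.066]), array([ 0.489, -0.053,  0.092])]
crank_hub [296.4 238.2] 0.73 [array([ 0.632, -0.034,  0.   ]), array([ 0.6  , -0.047,  0.066]), array([ 0.588, -0.051,  0.092])]
amber_bottle [145.3 222.4] 0.91 [array([ 0.603, -0.303,  0.   ]), array([ 0.575, -0.276,  0.066]), array([ 0.565, -0.265,  0.092])]
amber_bottle [ 94.  198.3] 0.79 [array([ 0.559, -0.387,  0.   ]), array([ 0.538, -0.347,  0.066]), array([ 0.53 , -0.331,  0.092])]
amber_bottle [102.8 240.6] 0.65 [array([ 0.639, -0.384,  0.   ]), array([ 0.606, -0.344,  0.066]), array([ 0.593, -0.328,  0.092])]
dropper_bottle [139.9 175. ] 0.79 [array([ 0.517, -0.304,  0.   ]), array([ 0.502, -0.276,  0.066]), array([ 0.497, -0.265,  0.092])]
```

View pics/w2.png

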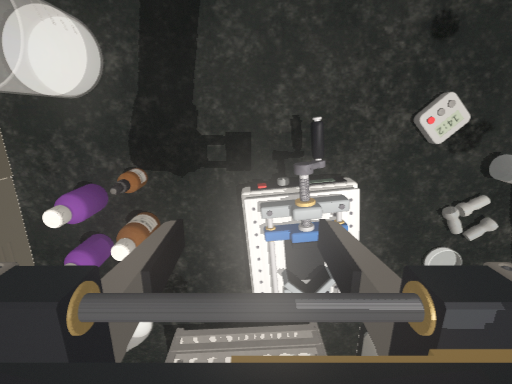

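Request:
{"method": "apply_moves", "body": {"increments": [[-0.06,-0.1,0,0,0,0,0.8],[-0.12,-0.22,0,0,0,0,0.8],[-0.2,-0.34,0,0,0,0,0.8],[-0.27,-0.47,0,0,0,0,0.8],[-0.34,-0.59,0,0,0,0,0.8],[-0.4,-0.68,0.05,0,0,0,0.8],[-0.42,-0.72,0.12,0,0,0,0.8],[-0.42,-0.72,0.2,0,0,0,0.8]]}}

```text
time: 4.47
eef_pos: [0.6026, -0.3017, 0.224]
tool_rot: [[-1.0, 0.001, 0.001], [0.001, 1.0, -0.003], [-0.001, -0.003, -1.0]]
force: [-0.9, 0.9, -0.3]
finger_gap: 0.901
finger_force: 0.0
```

Run:
```python
from h import *
np.set_printoptions(precision=3,suppress=True)
o=r.get_obs();print(o['time'],o['eef_pos'],o['finger_gap'])
snap('wrist','w3.png')
for q in ('amber_bottle','dropper_bottle'):
  for d in nets.tip_of('wrist',q)[:4]: print(q,np.round(d['at'],1),round(d['confidence'],2),[atz('wrist',d['at'],z) for z in (0,)])
```

```text
4.4667 [ 0.603 -0.302  0.224] 0.9013586787080681
amber_bottle [192.5 195.3] 0.85 [array([ 0.638, -0.385,  0.   ])]
amber_bottle [247.6 171.2] 0.69 [array([ 0.601, -0.302,  0.   ])]
amber_bottle [231.1 225.7] 0.63 [array([ 0.687, -0.328,  0.   ])]
amber_bottle [188.7 135.4] 0.58 [array([ 0.549, -0.385,  0.   ])]
dropper_bottle [245.1 108.3] 0.74 [array([ 0.514, -0.306,  0.   ])]
dropper_bottle [247.3 169.3] 0.63 [array([ 0.6  , -0.303,  0.   ])]
```

View pics/w3.png

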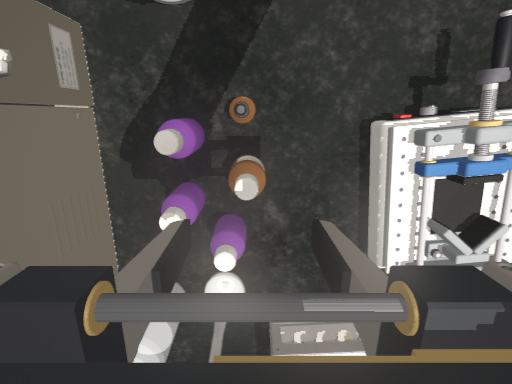

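Request:
{"method": "apply_moves", "body": {"increments": [[0,0,0.1,0,0,0,0.8],[0,0,0.22,0,0,0,0.8],[0,0,0.36,0,0,0,0.8],[0,0,0.5,0,0,0,0.8],[0,0,0.61,0,0,0,0.8],[0,0,0.68,0,0,0,0.8],[0,0,0.695,0,0,0,0.8],[0,0,0.695,0,0,0,-1]], "grip_force": 25}}

```text
time: 5.28
eef_pos: [0.602, -0.2978, 0.0511]
tool_rot: [[-1.0, -0.002, -0.0], [-0.002, 1.0, 0.001], [0.0, 0.001, -1.0]]
force: [0.6, 0.0, 0.7]
finger_gap: 0.849
finger_force: 0.0
```

Request:
{"method": "apply_moves", "body": {"increments": [[0,0,0,0,0,0,-1],[0,0,0,0,0,0,-1],[0,0,0,0,0,0,-1],[0,0,0,0,0,0,-1],[0,0,0,0,0,0,-1],[0,0,0,0,0,0,-1],[0,0,0,0,0,0,-1],[0,0,0,0,0,0,-1]]}}

```text
time: 5.95
eef_pos: [0.6025, -0.3003, 0.0527]
tool_rot: [[-1.0, -0.0, 0.003], [-0.0, 1.0, -0.002], [-0.003, -0.002, -1.0]]
force: [0.8, -2.7, 6.6]
finger_gap: 0.518
finger_force: 25.0
```

Run:
```python
from h import *
np.set_printoptions(precision=3,suppress=True)
o=r.get_obs();print(o['time'],o['eef_pos'],o['finger_gap'],o['finger_force'],o['force'])
# yaw & position from stored w1,w2 : camera poses reconstructed relative to tool
K,R,t=cam('wrist'); c=-R.T@t-o['eef_pos']
print('cam off',c)
def at(px,tcp,z):
    o=np.array(tcp)+[-.079,0,.169]; d=R.T@np.linalg.inv(K)@[px[0],px[1],1.]; return o+d*(z-o[2])/d[2]
t2=[.496,-.1225,.275]; t1=[.497,.129,.275]; t3=[.6026,-.3017,.224]
for px in ((243,190),(358,181),(355,187),(246,197)): print(at(px,t2,.066))
a,b=at((264,233),t2,.08),at((347,226),t2,.08); print('jaw edge',a,b,np.degrees(np.arctan2(-(b-a)[0],(b-a)[1])))
```

```text
5.95 [ 0.602 -0.3    0.053] 0.5176991532272367 24.998096823692322 [ 0.766 -2.718  6.598]
cam off [-0.079  0.     0.169]
[ 0.525 -0.135  0.066]
[0.511 0.031 0.066]
[0.52  0.028 0.066]
[ 0.535 -0.13   0.066]
jaw edge [ 0.586 -0.104  0.08 ] [0.575 0.017 0.08 ] 5.390292627838859
```

Request:
{"method": "apply_moves", "body": {"increments": [[0,0,-0.06,0,0,0,-1],[0,0,-0.16,0,0,0,-1],[0,0,-0.28,0,0,0,-1],[0,0,-0.42,0,0,0,-1],[0,0,-0.56,0,0,0,-1],[0.04,0.08,-0.68,0,0,0,-1],[0.09,0.18,-0.76,0,0,0,-1],[0.14,0.3,-0.8,0,0,0,-1]]}}

```text
time: 6.62
eef_pos: [0.5662, -0.2243, 0.2541]
tool_rot: [[-1.0, 0.001, 0.003], [0.001, 1.0, -0.001], [-0.003, -0.001, -1.0]]
force: [0.9, 1.1, -3.2]
finger_gap: 0.517
finger_force: 25.0
```

Request:
{"method": "apply_moves", "body": {"increments": [[0.05,0.12,0,0,0,0,-1],[0.1,0.24,0,0,0,0,-1],[0.14,0.34,0,0,0,0,-1],[0.17,0.42,0,0,0,0,-1],[0.2,0.48,0,0,0,0,-1],[0.22,0.52,0,0,0,0,-1],[0.22,0.52,0,0,0,0,-1],[0.22,0.52,0,0,0,0,-1]]}}

```text
time: 7.28
eef_pos: [0.5112, -0.0937, 0.2511]
tool_rot: [[-1.0, -0.002, 0.0], [-0.002, 1.0, 0.0], [-0.0, 0.0, -1.0]]
force: [0.4, -0.2, -2.0]
finger_gap: 0.516
finger_force: 25.0
```

Run:
```python
from h import *
np.set_printoptions(precision=3,suppress=True)
o=r.get_obs();print(o['time'],o['eef_pos'],o['finger_gap'],o['finger_force'],o['force'])
a=snap('wrist','w4.png'); cv2.imwrite('pics/w4z.png',cv2.resize(a[100:330,250:512],None,fx=2.6,fy=2.6,interpolation=cv2.INTER_CUBIC)[:,:,::-1])
for q,z in (('shaker',0),('jaw',0),('seat',.066),('v_home',.066),('crank_grip',.075),('crank_hub',.092)):
  for n in ('wrist','top'):
   if n=='top' : vision.read_camera('top')
   for d in nets.tip_of(n,q)[:1]: print(n,q,np.round(d['at'],1),round(d['confidence'],2),atz(n,d['at'],z))
   if n=='top' : vision.read_camera('wrist')
```

```text
7.2833 [ 0.511 -0.094  0.251] 0.5159012379133604 24.987908899784088 [ 0.421 -0.25  -2.021]
wrist shaker [429.1 112.5] 0.51 [0.431 0.17  0.   ]
wrist jaw [284.7 232.9] 0.6 [ 0.626 -0.038  0.   ]
wrist seat [289.  259.2] 0.59 [ 0.638 -0.038  0.066]
wrist v_home [287.6 265. ] 0.82 [ 0.647 -0.04   0.066]
wrist crank_grip [298.8 130.7] 0.93 [ 0.453 -0.034  0.075]
wrist crank_hub [279.5 161. ] 0.58 [ 0.488 -0.059  0.092]
top crank_hub [191.  232.7] 0.74 [0.394 0.163 0.092]
```

View pics/w4z.png

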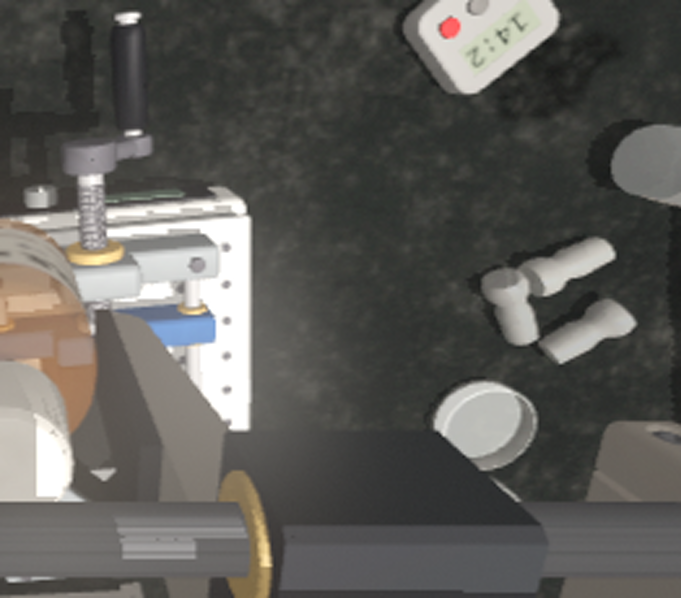

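Run:
```python
from h import *
np.set_printoptions(precision=4,suppress=True)
f=lambda x,y:(250+x/2.6,100+y/2.6)
a=atz('wrist',f(249,216),.066);b=atz('wrist',f(249,426),.066); print('edge',a,b,np.degrees(np.arctan2((b-a)[1],(b-a)[0])))
# screw line: hub, gold nut, z .092
for p in ((90,155),(93,250)): print('screw',atz('wrist',f(*p),.092))
# white platform in top image: segment
im=cv2.imread('pics/t1.png'); g=im.min(axis=2).astype(np.uint8)
m=np.zeros_like(g); m[125:215,225:305]=(g[125:215,225:305]>130)*255
m=cv2.morphologyEx(m,cv2.MORPH_CLOSE,np.ones((3,3),np.uint8))
c=max(cv2.findContours(m,0,2)[0],key=cv2.contourArea)
h=cv2.convexHull(c); q=cv2.approxPolyDP(h,4,True)[:,0]; print(q,cv2.contourArea(h))
P=[atz('top',p,.066) for p in q]; print(np.array(P)); print('mean',np.mean(P,axis=0))
for k in range(len(P)):
  d=P[k]-P[k-1]; print(np.linalg.norm(d),np.degrees(np.arctan2(d[1],d[0])))
```

```text
edge [0.5222 0.0341 0.066 ] [0.6453 0.0463 0.066 ] 5.652147688756728
screw [ 0.4862 -0.053   0.092 ]
screw [ 0.5329 -0.0498  0.092 ]
[[288 138]
 [292 198]
 [265 204]
 [237 200]
 [237 139]] 3560.0
[[ 0.7354 -0.1119  0.066 ]
 [ 0.5311 -0.1343  0.066 ]
 [ 0.506  -0.0514  0.066 ]
 [ 0.5133  0.0364  0.066 ]
 [ 0.7208  0.0535  0.066 ]]
mean [ 0.6013 -0.0415  0.066 ]
0.16601723754944692 -84.93894553704602
0.20555100736830148 -173.75461318006586
0.0865789537581342 106.84306234933268
0.08814545117308109 85.25346114685743
0.20817518562638546 4.690503877232135
```

Request:
{"method": "apply_moves", "body": {"increments": [[-0.06,0.03,0,0,0,-0.01,-1],[-0.14,0.06,0,0,0,-0.02,-1],[-0.24,0.1,0,0,0,-0.03,-1],[-0.34,0.15,0,0,0,-0.03,-1],[-0.42,0.19,0,0,0,-0.03,-1],[-0.48,0.21,0,0,0,-0.03,-1],[-0.503,0.22,0.05,0,0,-0.03,-1],[-0.503,0.22,0.1,0,0,-0.03,-1]]}}

```text
time: 9.2
eef_pos: [0.6381, -0.0379, 0.2247]
tool_rot: [[-0.995, -0.097, 0.001], [-0.097, 0.995, -0.0], [-0.001, -0.0, -1.0]]
force: [-0.2, -0.2, -3.6]
finger_gap: 0.519
finger_force: 25.0
```

Run:
```python
from h import *
np.set_printoptions(precision=4,suppress=True)
o=r.get_obs();print(o['time'],o['eef_pos'],o['tool_rot'],o['finger_gap'],o['force'])
a=snap('scene','s2.png'); b=snap('top','t2.png')
print('fingertip proj',proj('top',o['eef_pos']))
cv2.imwrite('pics/z2.png',np.hstack([cv2.resize(x,(400,400),interpolation=cv2.INTER_CUBIC)[:,:,::-1] for x in (a[130:230,190:290],b[120:220,220:320])]))
```

```text
9.2 [ 0.6381 -0.0379  0.2247] [[-0.9953 -0.0965  0.0009]
 [-0.0965  0.9953 -0.0002]
 [-0.0009 -0.0003 -1.    ]] 0.5191005439177809 [-0.1687 -0.2106 -3.6134]
fingertip proj [263.6385 143.835 ]
```

View pics/z2.png

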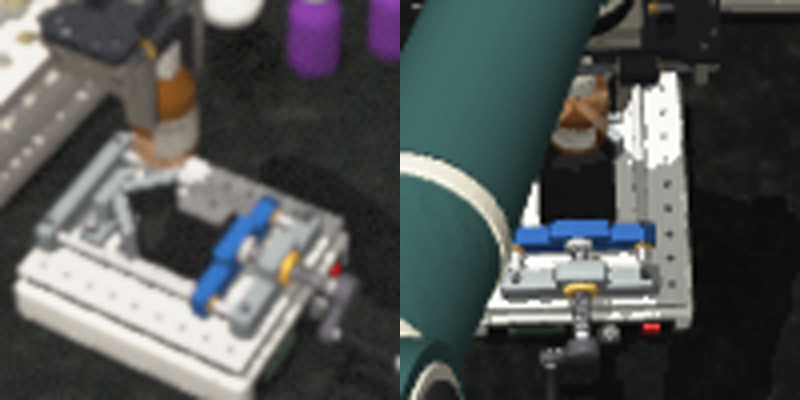

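Request:
{"method": "apply_moves", "body": {"increments": [[0.004,-0.006,0.06,0,0,0,-1],[0.004,-0.006,0.14,0,0,0,-1],[0.004,-0.006,0.23,0,0,0,-1],[0.004,-0.006,0.31,0,0,0,-1],[0.004,-0.006,0.37,0,0,0,-1],[0.004,-0.006,0.4,0,0,0,-1],[0.004,-0.006,0.415,0,0,0,-1],[0.004,-0.006,0.42,0,0,0,-1]]}}

```text
time: 9.97
eef_pos: [0.6357, -0.0408, 0.1208]
tool_rot: [[-0.996, -0.094, -0.0], [-0.094, 0.996, -0.0], [0.001, -0.0, -1.0]]
force: [0.6, 0.1, -2.7]
finger_gap: 0.516
finger_force: 25.0
```

Request:
{"method": "apply_moves", "body": {"increments": [[0,0,0,0,0,0,-1],[0,0,0.004,0,0,0,-1],[0,0,0.006,0,0,0,-1],[0,0,0.008,0,0,0,-1],[0,0,0.008,0,0,0,-1],[0,0,0.008,0,0,0,-1],[0,0,0.008,0,0,0,-1],[0,0,0.008,0,0,0,-1]]}}

```text
time: 10.63
eef_pos: [0.6362, -0.0403, 0.1189]
tool_rot: [[-0.995, -0.095, 0.0], [-0.095, 0.995, -0.0], [-0.0, -0.0, -1.0]]
force: [-0.2, 0.1, -3.4]
finger_gap: 0.517
finger_force: 25.0
```

Request:
{"method": "apply_moves", "body": {"increments": [[0,0,0.002,0,0,0,-1],[0,0,0.003,0,0,0,-1],[0,0,0.004,0,0,0,-1],[0,0,0.005,0,0,0,-1],[0,0,0.006,0,0,0,-1],[0,0,0.006,0,0,0,-1],[0,0,0.006,0,0,0,-1],[0,0,0.006,0,0,0,-1]]}}

```text
time: 11.3
eef_pos: [0.6364, -0.0404, 0.1186]
tool_rot: [[-0.995, -0.095, 0.001], [-0.095, 0.995, 0.001], [-0.001, 0.0, -1.0]]
force: [-3.3, 0.0, 7.6]
finger_gap: 0.521
finger_force: 25.0
```

Request:
{"method": "apply_moves", "body": {"increments": [[0,0,0,0,0,0,0.85],[0,0,0,0,0,0,0.85],[0,0,0,0,0,0,0.85],[0,0,0,0,0,0,0.85],[0,0,0,0,0,0,0.85],[0,0,0,0,0,0,0.85],[0,0,0,0,0,0,0.85],[0,0,0,0,0,0,0.85]]}}

```text
time: 11.97
eef_pos: [0.6362, -0.0403, 0.1173]
tool_rot: [[-0.995, -0.095, -0.0], [-0.095, 0.995, -0.0], [0.0, -0.0, -1.0]]
force: [1.0, 0.2, -0.4]
finger_gap: 0.924
finger_force: 0.0
```

Request:
{"method": "apply_moves", "body": {"increments": [[0,0,-0.05,0,0,0,0.85],[0,0,-0.15,0,0,0,0.85],[0,0,-0.28,0,0,0,0.85],[0,0,-0.4,0,0,0,0.85],[0.08,0,-0.5,0,0,0,0.7],[0.2,0,-0.54,0,0,0,0.7],[0.34,0,-0.54,0,0,0,0.7],[0.48,0,-0.54,0,0,0,0.7]]}}

```text
time: 12.63
eef_pos: [0.5161, -0.0521, 0.254]
tool_rot: [[-0.995, -0.095, 0.003], [-0.095, 0.995, 0.0], [-0.003, -0.0, -1.0]]
force: [0.1, -0.7, 0.5]
finger_gap: 0.85
finger_force: 0.0
```

Run:
```python
from h import *
np.set_printoptions(precision=4,suppress=True)
o=r.get_obs();print(o['time'],o['eef_pos'],o['tool_rot'],o['finger_gap'],o['force'])
a=snap('wrist','w5.png')
for q,z in (('amber_bottle',.066),('seat',.066),('crank_grip',.075),('crank_hub',.092)):
   for d in nets.tip_of('wrist',q)[:2]: print(q,np.round(d['at'],1),round(d['confidence'],2),atz('wrist',d['at'],z),atz('wrist',d['at'],.085))
cv2.imwrite('pics/w5z.png',cv2.resize(a[:,100:420],None,fx=1.56,fy=1.56,interpolation=cv2.INTER_CUBIC)[:,:,::-1])
```

```text
12.6333 [ 0.5161 -0.0521  0.254 ] [[-0.9955 -0.095   0.0028]
 [-0.095   0.9955  0.0001]
 [-0.0028 -0.0001 -1.    ]] 0.850118590617953 [ 0.0553 -0.7331  0.5171]
amber_bottle [ 38.2 171.1] 0.83 [ 0.5334 -0.3371  0.066 ] [ 0.528  -0.3223  0.085 ]
amber_bottle [ 42.2 219.3] 0.78 [ 0.6032 -0.3399  0.066 ] [ 0.5942 -0.325   0.085 ]
seat [252.6 252.9] 0.81 [ 0.6325 -0.0383  0.066 ] [ 0.622  -0.0394  0.085 ]
crank_grip [271.1 127.5] 0.7 [ 0.4529 -0.0324  0.075 ] [ 0.4524 -0.0332  0.085 ]
crank_hub [248.6 157.2] 0.57 [ 0.4909 -0.0571  0.092 ] [ 0.492  -0.0571  0.085 ]
```

View pics/w5z.png

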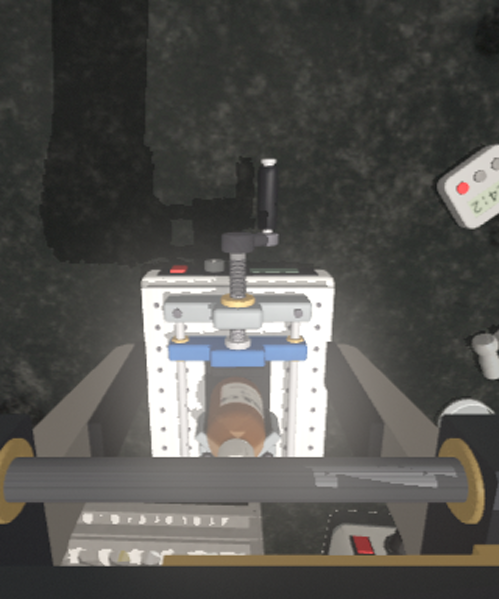

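Run:
```python
from h import *
from scipy.spatial.transform import Rotation as Ro
np.set_printoptions(precision=4,suppress=True)
o=r.get_obs(); K,R,t=cam('wrist'); T=np.array(o['tool_rot']); off=T.T@(-R.T@t-o['eef_pos']); RT=R@T  # tool->cam
obs=[([.497,.129,.275],0,(132.4,141.2)),([.496,-.1225,.275],0,(315.5,140.3)),([.5112,-.0937,.2511],0,(298.8,130.7)),([.5161,-.0521,.254],1,(271.5,127.3))]
T0=np.array([[-1,0,0],[0,1,0],[0,0,-1.]])
def tr(obs):
  A=np.zeros((3,3));b=np.zeros(3)
  for p,k,px in obs:
    Tt=T if k else T0; c=np.array(p)+Tt@off; d=Tt@RT.T@np.linalg.inv(K)@[*px,1]; d/=np.linalg.norm(d); M=np.eye(3)-np.outer(d,d);A+=M;b+=M@c
  return np.linalg.solve(A,b)
print('grip',tr(obs))
hub=[(*a[:2],p) for a,p in zip(obs,[(110.9,166.9),(299.2,170.4),(279.5,161),(250.5,156.2)])]
print('hub',tr(hub)); 
th=np.radians(5.3); ux=np.array([np.cos(th),np.sin(th),0]);uy=np.array([-np.sin(th),np.cos(th),0])
s=np.array([.636,-.0395,0])
for n,p in (('g',tr(obs)),('h',tr(hub))): print(n,(p-s)@ux,(p-s)@uy)
# unknown angle: best fit on circle
g=tr(obs); ang=np.degrees(np.arctan2(g[2]-.092,(g-s)@uy)); print('angle',ang)
x=(tr(hub)-s)@ux-.032
def res(a):
  p=s+ux*x+uy*.032*np.cos(a)+np.array([0,0,.092+.032*np.sin(a)]); e=0
  for q,k,px in obs:
    Tt=T if k else T0;c=np.array(q)+Tt@off; v=K@RT@Tt.T@(p-c); e+=np.sum((v[:2]/v[2]-px)**2)
  return e,p
best=min(np.radians(np.arange(-180,180,2)),key=lambda a:res(a)[0]); print(np.degrees(best),res(best))
```

```text
grip [ 0.4527 -0.0333  0.0696]
hub [ 0.4881 -0.0575  0.0892]
g -0.1819266863470739 0.023128282214167906
h -0.14891773948570147 -0.00430301341342873
angle -44.11239324406744
-44.0 (np.float64(6.156479074190413), array([ 0.4537, -0.0333,  0.0698]))
```

Request:
{"method": "apply_moves", "body": {"increments": [[0.06,0.02,0,0,0,0,0.5],[0.13,0.05,0.03,0,0,0,0.5],[0.2,0.08,0.1,0,0,0,0.5],[0.24,0.1,0.2,0,0,0,0.5],[0.242,0.1,0.3,0,0,0,0.5],[0.242,0.1,0.38,0,0,0,0.5],[0.242,0.1,0.42,0,0,0,0.5],[0.242,0.1,0.42,0,0,0,0.5]]}}

```text
time: 13.55
eef_pos: [0.4539, -0.0326, 0.1456]
tool_rot: [[-0.995, -0.095, -0.004], [-0.095, 0.995, -0.001], [0.004, -0.001, -1.0]]
force: [-0.1, -0.4, 0.2]
finger_gap: 0.75
finger_force: 0.0
```

Run:
```python
from h import *
np.set_printoptions(precision=4,suppress=True)
o=r.get_obs();print(o['time'],o['eef_pos'],o['finger_gap'],o['force'])
a=snap('wrist','w6.png')
for q,z in (('crank_grip',.07),('crank_hub',.092)):
   for d in nets.tip_of('wrist',q)[:2]: print(q,np.round(d['at'],1),round(d['confidence'],2),atz('wrist',d['at'],z))
print([proj('wrist',p) for p in ([.4527,-.0333,.0698],[.457,-.033,.07])])
```

```text
13.55 [ 0.4539 -0.0326  0.1456] 0.7501367021051262 [-0.0789 -0.3636  0.2438]
crank_grip [252.3 198.5] 0.84 [ 0.4542 -0.0318  0.07  ]
crank_hub [223.5 239.7] 0.69 [ 0.4896 -0.0549  0.092 ]
[array([250.8362, 196.3175]), array([250.7186, 200.659 ])]
```

View pics/w6.png

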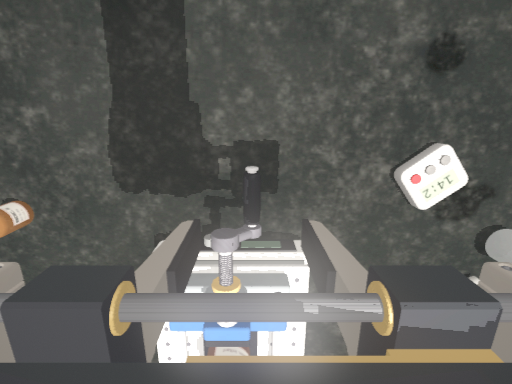

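Request:
{"method": "apply_moves", "body": {"increments": [[0,0.003,0.06,0,0,0,0.5],[0,0.003,0.16,0,0,0,0.5],[0,0.003,0.26,0,0,0,0.5],[0,0.003,0.34,0,0,0,0.5],[0,0.003,0.375,0,0,0,0.5],[0,0.003,0.375,0,0,0,-1],[0,0.003,0.375,0,0,0,-1],[0,0.003,0.375,0,0,0,-1]], "grip_force": 50}}

```text
time: 14.37
eef_pos: [0.4554, -0.0319, 0.0549]
tool_rot: [[-0.995, -0.095, 0.003], [-0.095, 0.995, 0.0], [-0.003, 0.0, -1.0]]
force: [-0.3, -0.3, 0.6]
finger_gap: 0.556
finger_force: 0.0
```

Request:
{"method": "apply_moves", "body": {"increments": [[0,0,0,0,0,0,-1],[0,0,0,0,0,0,-1],[0,0,0,0,0,0,-1],[0,0,0,0,0,0,-1],[0,0,0,0,0,0,-1],[0,0,0,0,0,0,-1],[0,0,0,0,0,0,-1],[0,0,0,0,0,0,-1]]}}

```text
time: 15.03
eef_pos: [0.4542, -0.0319, 0.0537]
tool_rot: [[-0.995, -0.095, 0.0], [-0.095, 0.995, -0.0], [-0.0, -0.0, -1.0]]
force: [-0.2, 0.3, 2.7]
finger_gap: 0.172
finger_force: 50.0
```

```bash
cat > rows.py <<'E'
import sys,numpy as np
# phi_start, step(deg list n=8)
p0,step=float(sys.argv[1]),float(sys.argv[2])
for k in range(1,9):
    a,b=np.radians(p0),np.radians(p0+step*k)
    print([round(-0.04*step*k/360,3),round(.128*(np.cos(b)-np.cos(a)),3),round(-.128*(np.sin(b)-np.sin(a)),3),0,0,0,-1])
E
python3 rows.py -41 15
python3 - <<'E'
from h import *
o=r.get_obs();print(o['time'],o['eef_pos'],o['finger_gap'],o['finger_force'],o['force'])
E
```

```text
[-0.002, np.float64(0.018), np.float64(-0.028), 0, 0, 0, -1]
[-0.003, np.float64(0.029), np.float64(-0.06), 0, 0, 0, -1]
[-0.005, np.float64(0.031), np.float64(-0.093), 0, 0, 0, -1]
[-0.007, np.float64(0.024), np.float64(-0.126), 0, 0, 0, -1]
[-0.008, np.float64(0.01), np.float64(-0.156), 0, 0, 0, -1]
[-0.01, np.float64(-0.013), np.float64(-0.181), 0, 0, 0, -1]
[-0.012, np.float64(-0.04), np.float64(-0.199), 0, 0, 0, -1]
[-0.013, np.float64(-0.072), np.float64(-0.21), 0, 0, 0, -1]
15.0333 [ 0.4542004  -0.03193942  0.05371914] 0.17155629900341698 50.001205801963806 [-0.15421042  0.25256982  2.72245123]
```

Request:
{"method": "apply_moves", "body": {"increments": [[-0.002,0.018,-0.028,0,0,0,-1],[-0.003,0.029,-0.06,0,0,0,-1],[-0.005,0.031,-0.093,0,0,0,-1],[-0.007,0.024,-0.126,0,0,0,-1],[-0.008,0.01,-0.156,0,0,0,-1],[-0.01,-0.013,-0.181,0,0,0,-1],[-0.012,-0.04,-0.199,0,0,0,-1],[-0.013,-0.072,-0.21,0,0,0,-1]]}}

```text
time: 15.7
eef_pos: [0.4589, -0.048, 0.106]
tool_rot: [[-0.995, -0.096, 0.0], [-0.096, 0.995, 0.001], [-0.0, 0.001, -1.0]]
force: [8.0, 5.2, -19.8]
finger_gap: 0.169
finger_force: 50.0
```

```bash
python3 rows.py 79 15
python3 - <<'E'
from h import *
o=r.get_obs();print(o['time'],o['eef_pos'],o['tool_rot'],o['finger_gap'],o['force'],o['wrist_torque'])
vision.read_camera('wrist')
for q in ('crank_grip','crank_hub'):
   for d in nets.tip_of('wrist',q)[:1]: print(q,d['at'],d['confidence'],atz('wrist',d['at'],.092))
E
```

```text
[-0.002, np.float64(-0.033), np.float64(-0.002), 0, 0, 0, -1]
[-0.003, np.float64(-0.066), np.float64(0.005), 0, 0, 0, -1]
[-0.005, np.float64(-0.096), np.float64(0.02), 0, 0, 0, -1]
[-0.007, np.float64(-0.121), np.float64(0.042), 0, 0, 0, -1]
[-0.008, np.float64(-0.139), np.float64(0.07), 0, 0, 0, -1]
[-0.01, np.float64(-0.15), np.float64(0.101), 0, 0, 0, -1]
[-0.012, np.float64(-0.152), np.float64(0.135), 0, 0, 0, -1]
[-0.013, np.float64(-0.145), np.float64(0.167), 0, 0, 0, -1]
15.7 [ 0.45892809 -0.0480006   0.10601826] [[-9.95341534e-01 -9.64117121e-02  1.11066055e-04]
 [-9.64115431e-02  9.95341001e-01  1.05174725e-03]
 [-2.11949351e-04  1.03613967e-03 -9.99999441e-01]] 0.16937530871898826 [  7.954324     5.20589548 -19.84817748] [ 1.08864647 -1.42953863  0.10432079]
crank_grip [251.4, 240.2] 0.77 [ 0.47052755 -0.04788793  0.092     ]
crank_hub [238.6, 260.3] 0.91 [ 0.48818835 -0.05598707  0.092     ]
```

Request:
{"method": "apply_moves", "body": {"increments": [[0,0,0,0,0,0,-1],[0,0,0,0,0,0,-1],[0,0,0,0,0,0,-1],[0,0,0,0,0,0,-1],[0,0,0,0,0,0,-1],[0,0,0,0,0,0,-1],[0,0,0,0,0,0,-1],[0,0,0,0,0,0,-1]]}}

```text
time: 16.52
eef_pos: [0.4591, -0.0492, 0.1061]
tool_rot: [[-0.995, -0.095, 0.001], [-0.095, 0.995, -0.0], [-0.0, -0.0, -1.0]]
force: [4.7, -0.8, -11.8]
finger_gap: 0.17
finger_force: 50.0
```

Request:
{"method": "apply_moves", "body": {"increments": [[-0.003,-0.033,0.002,0,0,0,-1],[-0.005,-0.066,0.009,0,0,0,-1],[-0.007,-0.096,0.024,0,0,0,-1],[-0.009,-0.121,0.046,0,0,0,-1],[-0.01,-0.139,0.074,0,0,0,-1],[-0.012,-0.15,0.105,0,0,0,-1],[-0.014,-0.152,0.139,0,0,0,-1],[-0.015,-0.145,0.171,0,0,0,-1]]}}

```text
time: 17.18
eef_pos: [0.4661, -0.0861, 0.0645]
tool_rot: [[-0.996, -0.094, 0.0], [-0.094, 0.996, 0.0], [-0.0, 0.0, -1.0]]
force: [-2.5, -1.7, 7.9]
finger_gap: 0.169
finger_force: 50.0
```

```bash
python3 rows.py 199 15
python3 - <<'E'
from h import *
np.set_printoptions(precision=4,suppress=True)
o=r.get_obs();print(o['time'],o['eef_pos'],o['finger_gap'],o['force'])
T=np.array([[-.9955,-.095,.0028],[-.095,.9955,0],[-.0028,0,-1]]); K,R,t=cam('wrist'); To=np.array(o['tool_rot']);RT=R@To; off=To.T@(-R.T@t-o['eef_pos'])
c=np.array([.5161,-.0521,.254])+T@off
def at(px,z):
  d=T@RT.T@np.linalg.inv(K)@[*px,1]; return c+d*(z-c[2])/d[2]
f=lambda x,y:(100+x/1.56,y/1.56)
for z in (.08,.101,.11): print('pad',z,at(f(238,365),z))
for z in (.066,.101): print('label edge',z,at(f(238,384),z))
E
```

```text
[-0.002, np.float64(0.015), np.float64(0.03), 0, 0, 0, -1]
[-0.003, np.float64(0.037), np.float64(0.055), 0, 0, 0, -1]
[-0.005, np.float64(0.065), np.float64(0.073), 0, 0, 0, -1]
[-0.007, np.float64(0.097), np.float64(0.084), 0, 0, 0, -1]
[-0.008, np.float64(0.13), np.float64(0.086), 0, 0, 0, -1]
[-0.01, np.float64(0.163), np.float64(0.079), 0, 0, 0, -1]
[-0.012, np.float64(0.193), np.float64(0.064), 0, 0, 0, -1]
[-0.013, np.float64(0.218), np.float64(0.042), 0, 0, 0, -1]
17.1833 [ 0.4661 -0.0861  0.0645] 0.1690640138176522 [-2.5254 -1.6896  7.8839]
pad 0.08 [ 0.5971 -0.0422  0.08  ]
pad 0.101 [ 0.5872 -0.0433  0.101 ]
pad 0.11 [ 0.583  -0.0438  0.11  ]
label edge 0.066 [ 0.6229 -0.0396  0.066 ]
label edge 0.101 [ 0.6047 -0.0416  0.101 ]
```

Request:
{"method": "apply_moves", "body": {"increments": [[-0.002,0.015,0.03,0,0,0,-1],[-0.003,0.037,0.055,0,0,0,-1],[-0.005,0.065,0.073,0,0,0,-1],[-0.007,0.097,0.084,0,0,0,-1],[-0.008,0.13,0.086,0,0,0,-1],[-0.01,0.163,0.079,0,0,0,-1],[-0.012,0.193,0.064,0,0,0,-1],[-0.013,0.218,0.042,0,0,0,-1]]}}

```text
time: 17.85
eef_pos: [0.4642, -0.0317, 0.053]
tool_rot: [[-0.996, -0.094, -0.0], [-0.094, 0.996, -0.002], [0.0, -0.002, -1.0]]
force: [1.8, -6.3, -6.2]
finger_gap: 0.169
finger_force: 50.0
```

Request:
{"method": "apply_moves", "body": {"increments": [[-0.002,0.018,-0.028,0,0,0,-1],[-0.003,0.029,-0.06,0,0,0,-1],[-0.005,0.031,-0.093,0,0,0,-1],[-0.007,0.024,-0.126,0,0,0,-1],[-0.008,0.01,-0.156,0,0,0,-1],[-0.01,-0.013,-0.181,0,0,0,-1],[-0.012,-0.04,-0.199,0,0,0,-1],[-0.013,-0.072,-0.21,0,0,0,-1]]}}

```text
time: 18.52
eef_pos: [0.4688, -0.0466, 0.1056]
tool_rot: [[-0.995, -0.097, -0.001], [-0.097, 0.995, 0.003], [0.001, 0.003, -1.0]]
force: [2.5, 6.0, -11.6]
finger_gap: 0.172
finger_force: 50.0
```

```bash
cat > st.py <<'E'
from h import *
np.set_printoptions(precision=4,suppress=True)
# angle estimate from TCP: centre in TCP coords (lateral, z)
o=r.get_obs();p=np.array(o['eef_pos']);T=np.array(o['tool_rot']);uy=T[:,1];f=np.array(o['force'])
g0=np.array([.4542,-.0319,.0537]); th=np.radians(5.4);ux=np.array([np.cos(th),np.sin(th),0]);uy=np.array([-np.sin(th),np.cos(th),0])
c=np.array([-.032*np.cos(np.radians(-41)),-.032*np.sin(np.radians(-41))])
l=np.array([(p-g0)@uy,p[2]-g0[2]])-c
a=np.arctan2(l[1],l[0]); F=np.array([f@uy,f[2]])
print('t',o['time'],'phi',np.degrees(a)%360,'rad',np.hypot(*l),'adv',(p-g0)@ux,'Ftan(drag)',-F@[-np.sin(a),np.cos(a)],'Frad',F@[np.cos(a),np.sin(a)],'Fx',f@ux,o['finger_gap'])
E
python3 st.py
```

```text
t 18.5167 phi 75.2774640376547 rad 0.031969223907753724 adv 0.01316971704908291 Ftan(drag) 8.481597577930277 Frad -9.718556292539297 Fx 3.093277792360572 0.1718362377914524
```

Request:
{"method": "apply_moves", "body": {"increments": [[-0.002,-0.033,0.001,0,0,0,-1],[-0.004,-0.066,0.008,0,0,0,-1],[-0.006,-0.096,0.023,0,0,0,-1],[-0.007,-0.121,0.045,0,0,0,-1],[-0.009,-0.139,0.073,0,0,0,-1],[-0.01,-0.15,0.104,0,0,0,-1],[-0.012,-0.152,0.137,0,0,0,-1],[-0.013,-0.145,0.169,0,0,0,-1]]}}

```text
time: 19.18
eef_pos: [0.4761, -0.0852, 0.0644]
tool_rot: [[-0.996, -0.094, 0.0], [-0.094, 0.996, 0.001], [-0.0, 0.001, -1.0]]
force: [-3.5, -0.0, 8.3]
finger_gap: 0.168
finger_force: 50.0
```

Request:
{"method": "apply_moves", "body": {"increments": [[-0.002,0.015,0.03,0,0,0,-1],[-0.003,0.037,0.055,0,0,0,-1],[-0.005,0.065,0.073,0,0,0,-1],[-0.007,0.097,0.084,0,0,0,-1],[-0.008,0.13,0.086,0,0,0,-1],[-0.01,0.163,0.079,0,0,0,-1],[-0.012,0.193,0.064,0,0,0,-1],[-0.013,0.218,0.042,0,0,0,-1]]}}

```text
time: 19.85
eef_pos: [0.4741, -0.031, 0.0528]
tool_rot: [[-0.996, -0.094, 0.0], [-0.094, 0.996, -0.002], [0.0, -0.002, -1.0]]
force: [3.5, -4.9, -7.2]
finger_gap: 0.173
finger_force: 50.0
```

```bash
python3 st.py; python3 rows.py -41 7.5
python3 - <<'E'
from h import *
a=snap('wrist','w7.png');b=snap('scene','s7.png'); c=snap('top','t7.png')
cv2.imwrite('pics/z7.png',np.hstack([cv2.resize(a[200:384,150:400],(400,294)),cv2.resize(b[130:230,190:326],(400,294),interpolation=cv2.INTER_CUBIC)])[:,:,::-1])
E
```

```text
t 19.85 phi 316.5655990094006 rad 0.03186380899435604 adv 0.019920688104042305 Ftan(drag) 8.8263688014132 Frad 1.1287022020744308 Fx 3.0638661902764146 0.17338182217337766
[-0.001, np.float64(0.01), np.float64(-0.013), 0, 0, 0, -1]
[-0.002, np.float64(0.018), np.float64(-0.028), 0, 0, 0, -1]
[-0.002, np.float64(0.025), np.float64(-0.043), 0, 0, 0, -1]
[-0.003, np.float64(0.029), np.float64(-0.06), 0, 0, 0, -1]
[-0.004, np.float64(0.031), np.float64(-0.076), 0, 0, 0, -1]
[-0.005, np.float64(0.031), np.float64(-0.093), 0, 0, 0, -1]
[-0.006, np.float64(0.029), np.float64(-0.109), 0, 0, 0, -1]
[-0.007, np.float64(0.024), np.float64(-0.126), 0, 0, 0, -1]
```

View pics/z7.png

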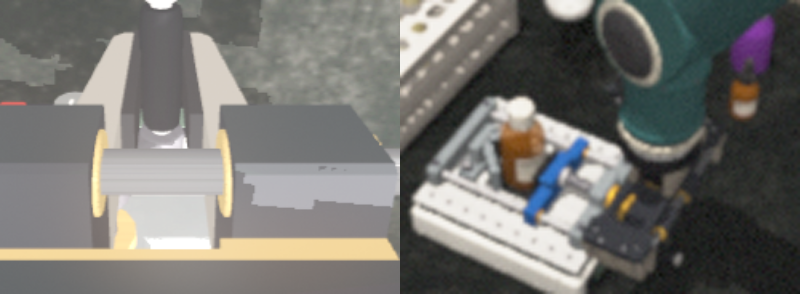

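Request:
{"method": "apply_moves", "body": {"increments": [[-0.001,0.01,-0.013,0,0,0,-1],[-0.002,0.018,-0.028,0,0,0,-1],[-0.002,0.025,-0.043,0,0,0,-1],[-0.003,0.029,-0.06,0,0,0,-1],[-0.004,0.031,-0.076,0,0,0,-1],[-0.005,0.031,-0.093,0,0,0,-1],[-0.006,0.029,-0.109,0,0,0,-1],[-0.007,0.024,-0.126,0,0,0,-1]]}}

```text
time: 20.67
eef_pos: [0.4751, -0.0237, 0.0841]
tool_rot: [[-0.995, -0.095, -0.0], [-0.095, 0.995, -0.0], [0.0, -0.0, -1.0]]
force: [4.2, -3.6, -11.6]
finger_gap: 0.166
finger_force: 50.0
```

```bash
python3 st.py; python3 rows.py 19 7.5;python3 rows.py 79 7.5
```

```text
t 20.6667 phi 17.155251479058943 rad 0.03177899692606437 adv 0.021560817012741425 Ftan(drag) 9.8975981253514 Frad -7.211552056891523 Fx 3.86110329698209 0.16553838436166549
[-0.001, np.float64(-0.006), np.float64(-0.015), 0, 0, 0, -1]
[-0.002, np.float64(-0.015), np.float64(-0.03), 0, 0, 0, -1]
[-0.002, np.float64(-0.025), np.float64(-0.043), 0, 0, 0, -1]
[-0.003, np.float64(-0.037), np.float64(-0.055), 0, 0, 0, -1]
[-0.004, np.float64(-0.05), np.float64(-0.065), 0, 0, 0, -1]
[-0.005, np.float64(-0.065), np.float64(-0.073), 0, 0, 0, -1]
[-0.006, np.float64(-0.08), np.float64(-0.08), 0, 0, 0, -1]
[-0.007, np.float64(-0.097), np.float64(-0.084), 0, 0, 0, -1]
[-0.001, np.float64(-0.017), np.float64(-0.002), 0, 0, 0, -1]
[-0.002, np.float64(-0.033), np.float64(-0.002), 0, 0, 0, -1]
[-0.002, np.float64(-0.05), np.float64(0.0), 0, 0, 0, -1]
[-0.003, np.float64(-0.066), np.float64(0.005), 0, 0, 0, -1]
[-0.004, np.float64(-0.082), np.float64(0.011), 0, 0, 0, -1]
[-0.005, np.float64(-0.096), np.float64(0.02), 0, 0, 0, -1]
[-0.006, np.float64(-0.109), np.float64(0.03), 0, 0, 0, -1]
[-0.007, np.float64(-0.121), np.float64(0.042), 0, 0, 0, -1]
```

Request:
{"method": "apply_moves", "body": {"increments": [[0,-0.003,-0.007,0,0,0,-1],[-0.001,-0.006,-0.015,0,0,0,-1],[-0.001,-0.01,-0.022,0,0,0,-1],[-0.002,-0.015,-0.03,0,0,0,-1],[-0.002,-0.02,-0.037,0,0,0,-1],[-0.002,-0.025,-0.043,0,0,0,-1],[-0.003,-0.031,-0.049,0,0,0,-1],[-0.003,-0.037,-0.055,0,0,0,-1]]}}

```text
time: 21.33
eef_pos: [0.4767, -0.032, 0.0978]
tool_rot: [[-0.995, -0.096, -0.0], [-0.096, 0.995, 0.001], [0.0, 0.001, -1.0]]
force: [4.6, -0.3, -14.0]
finger_gap: 0.174
finger_force: 50.0
```

```bash
python3 st.py; python3 rows.py 49 3.75
```

```text
t 21.3333 phi 46.47429930186622 rad 0.0319203568942904 adv 0.022379773013419955 Ftan(drag) 9.071921034978239 Frad -10.625610782289996 Fx 4.516332152655027 0.17367699236775563
[-0.0, np.float64(-0.006), np.float64(-0.005), 0, 0, 0, -1]
[-0.001, np.float64(-0.013), np.float64(-0.01), 0, 0, 0, -1]
[-0.001, np.float64(-0.02), np.float64(-0.015), 0, 0, 0, -1]
[-0.002, np.float64(-0.028), np.float64(-0.018), 0, 0, 0, -1]
[-0.002, np.float64(-0.036), np.float64(-0.022), 0, 0, 0, -1]
[-0.002, np.float64(-0.043), np.float64(-0.025), 0, 0, 0, -1]
[-0.003, np.float64(-0.051), np.float64(-0.027), 0, 0, 0, -1]
[-0.003, np.float64(-0.06), np.float64(-0.029), 0, 0, 0, -1]
```

Request:
{"method": "apply_moves", "body": {"increments": [[-0.001,-0.013,-0.008,0,0,0,-1],[-0.002,-0.028,-0.014,0,0,0,-1],[-0.002,-0.043,-0.02,0,0,0,-1],[-0.003,-0.06,-0.024,0,0,0,-1],[-0.004,-0.077,-0.025,0,0,0,-1],[-0.005,-0.093,-0.025,0,0,0,-1],[-0.006,-0.11,-0.023,0,0,0,-1],[-0.007,-0.126,-0.018,0,0,0,-1]]}}

```text
time: 22.0
eef_pos: [0.4812, -0.0616, 0.1048]
tool_rot: [[-0.995, -0.097, -0.001], [-0.097, 0.995, 0.005], [0.001, 0.005, -1.0]]
force: [-7.3, 3.0, 18.3]
finger_gap: 0.173
finger_force: 50.0
```

```bash
python3 st.py; python3 rows.py 109 5
```

```text
t 22.0 phi 104.8593749083337 rad 0.03115617423984474 adv 0.024095828452516677 Ftan(drag) 8.275650022114487 Frad 16.736844877741003 Fx -7.0072688557926845 0.17296319737456345
[-0.001, np.float64(-0.01), np.float64(0.004), 0, 0, 0, -1]
[-0.001, np.float64(-0.02), np.float64(0.009), 0, 0, 0, -1]
[-0.002, np.float64(-0.03), np.float64(0.015), 0, 0, 0, -1]
[-0.002, np.float64(-0.039), np.float64(0.022), 0, 0, 0, -1]
[-0.003, np.float64(-0.047), np.float64(0.029), 0, 0, 0, -1]
[-0.003, np.float64(-0.055), np.float64(0.037), 0, 0, 0, -1]
[-0.004, np.float64(-0.062), np.float64(0.046), 0, 0, 0, -1]
[-0.004, np.float64(-0.068), np.float64(0.055), 0, 0, 0, -1]
```

Request:
{"method": "apply_moves", "body": {"increments": [[-0.001,-0.01,0.002,0,0,0,-1],[-0.001,-0.02,0.005,0,0,0,-1],[-0.002,-0.03,0.011,0,0,0,-1],[-0.002,-0.039,0.018,0,0,0,-1],[-0.003,-0.047,0.025,0,0,0,-1],[-0.003,-0.055,0.033,0,0,0,-1],[-0.004,-0.062,0.042,0,0,0,-1],[-0.004,-0.068,0.051,0,0,0,-1]]}}

```text
time: 22.67
eef_pos: [0.4843, -0.0806, 0.0915]
tool_rot: [[-0.995, -0.095, 0.0], [-0.095, 0.995, 0.002], [-0.001, 0.002, -1.0]]
force: [-2.2, -0.2, 8.9]
finger_gap: 0.172
finger_force: 50.0
```

```bash
python3 st.py; python3 rows.py 149 5
```

```text
t 22.6667 phi 148.25159089264733 rad 0.03198884295206984 adv 0.025356218063407876 Ftan(drag) 7.524468557669339 Frad 4.680329101809668 Fx -2.259604217376043 0.17204413553300654
[-0.001, np.float64(-0.005), np.float64(0.01), 0, 0, 0, -1]
[-0.001, np.float64(-0.01), np.float64(0.02), 0, 0, 0, -1]
[-0.002, np.float64(-0.013), np.float64(0.031), 0, 0, 0, -1]
[-0.002, np.float64(-0.016), np.float64(0.042), 0, 0, 0, -1]
[-0.003, np.float64(-0.018), np.float64(0.053), 0, 0, 0, -1]
[-0.003, np.float64(-0.018), np.float64(0.064), 0, 0, 0, -1]
[-0.004, np.float64(-0.018), np.float64(0.075), 0, 0, 0, -1]
[-0.004, np.float64(-0.017), np.float64(0.086), 0, 0, 0, -1]
```

Request:
{"method": "apply_moves", "body": {"increments": [[-0.001,-0.005,0.01,0,0,0,-1],[-0.001,-0.01,0.02,0,0,0,-1],[-0.002,-0.013,0.031,0,0,0,-1],[-0.002,-0.016,0.042,0,0,0,-1],[-0.003,-0.018,0.053,0,0,0,-1],[-0.003,-0.018,0.064,0,0,0,-1],[-0.004,-0.018,0.075,0,0,0,-1],[-0.004,-0.017,0.086,0,0,0,-1]]}}

```text
time: 23.33
eef_pos: [0.4858, -0.0854, 0.0699]
tool_rot: [[-0.996, -0.094, 0.001], [-0.094, 0.996, 0.001], [-0.001, 0.001, -1.0]]
force: [-3.2, -1.5, 8.5]
finger_gap: 0.167
finger_force: 50.0
```

```bash
python3 st.py; python3 rows.py 189 5
```

```text
t 23.3333 phi 188.41970125600545 rad 0.03244184467295457 adv 0.026466226815451722 Ftan(drag) 8.564978418034176 Frad -0.013391927533009777 Fx -3.3110695247315474 0.16654012197285747
[-0.001, np.float64(0.002), np.float64(0.011), 0, 0, 0, -1]
[-0.001, np.float64(0.005), np.float64(0.022), 0, 0, 0, -1]
[-0.002, np.float64(0.009), np.float64(0.032), 0, 0, 0, -1]
[-0.002, np.float64(0.014), np.float64(0.042), 0, 0, 0, -1]
[-0.003, np.float64(0.02), np.float64(0.052), 0, 0, 0, -1]
[-0.003, np.float64(0.027), np.float64(0.061), 0, 0, 0, -1]
[-0.004, np.float64(0.034), np.float64(0.069), 0, 0, 0, -1]
[-0.004, np.float64(0.042), np.float64(0.077), 0, 0, 0, -1]
```

Request:
{"method": "apply_moves", "body": {"increments": [[-0.001,0.002,0.011,0,0,0,-1],[-0.001,0.005,0.022,0,0,0,-1],[-0.002,0.009,0.032,0,0,0,-1],[-0.002,0.014,0.042,0,0,0,-1],[-0.003,0.02,0.052,0,0,0,-1],[-0.003,0.027,0.061,0,0,0,-1],[-0.004,0.034,0.069,0,0,0,-1],[-0.004,0.042,0.077,0,0,0,-1]]}}

```text
time: 24.0
eef_pos: [0.486, -0.0757, 0.0509]
tool_rot: [[-0.996, -0.094, 0.001], [-0.094, 0.996, -0.0], [-0.001, -0.0, -1.0]]
force: [-2.8, -4.8, 11.0]
finger_gap: 0.175
finger_force: 50.0
```

```bash
python3 st.py; python3 rows.py 229 5
```

```text
t 24.0 phi 226.68358458606318 rad 0.03274411322036176 adv 0.027507064530751826 Ftan(drag) 10.8186294096241 Frad -4.935137271549455 Fx -3.1964721389375756 0.17533629635812073
[-0.001, np.float64(0.009), np.float64(0.007), 0, 0, 0, -1]
[-0.001, np.float64(0.018), np.float64(0.013), 0, 0, 0, -1]
[-0.002, np.float64(0.028), np.float64(0.018), 0, 0, 0, -1]
[-0.002, np.float64(0.038), np.float64(0.023), 0, 0, 0, -1]
[-0.003, np.float64(0.049), np.float64(0.026), 0, 0, 0, -1]
[-0.003, np.float64(0.06), np.float64(0.029), 0, 0, 0, -1]
[-0.004, np.float64(0.071), np.float64(0.031), 0, 0, 0, -1]
[-0.004, np.float64(0.082), np.float64(0.031), 0, 0, 0, -1]
```

Request:
{"method": "apply_moves", "body": {"increments": [[0,0.003,0.003,0,0,0,-1],[0,0.007,0.005,0,0,0,-1],[-0.001,0.01,0.008,0,0,0,-1],[-0.001,0.014,0.01,0,0,0,-1],[-0.001,0.018,0.013,0,0,0,-1],[-0.001,0.022,0.015,0,0,0,-1],[-0.002,0.026,0.017,0,0,0,-1],[-0.002,0.03,0.019,0,0,0,-1]]}}

```text
time: 24.67
eef_pos: [0.4858, -0.0694, 0.0462]
tool_rot: [[-0.996, -0.093, 0.001], [-0.093, 0.996, -0.001], [-0.001, -0.002, -1.0]]
force: [-4.3, -7.2, 9.9]
finger_gap: 0.168
finger_force: 50.0
```

```bash
python3 st.py; python3 rows.py 245 2
```

```text
t 24.6667 phi 240.53500392233227 rad 0.03274120820713221 adv 0.02788670242959836 Ftan(drag) 10.755929636553331 Frad -5.314501143745484 Fx -4.967058307811894 0.1678238408405096
[-0.0, np.float64(0.004), np.float64(0.002), 0, 0, 0, -1]
[-0.0, np.float64(0.008), np.float64(0.003), 0, 0, 0, -1]
[-0.001, np.float64(0.012), np.float64(0.005), 0, 0, 0, -1]
[-0.001, np.float64(0.017), np.float64(0.006), 0, 0, 0, -1]
[-0.001, np.float64(0.021), np.float64(0.008), 0, 0, 0, -1]
[-0.001, np.float64(0.025), np.float64(0.009), 0, 0, 0, -1]
[-0.002, np.float64(0.03), np.float64(0.01), 0, 0, 0, -1]
[-0.002, np.float64(0.034), np.float64(0.01), 0, 0, 0, -1]
```

Request:
{"method": "apply_moves", "body": {"increments": [[0,0.004,0.002,0,0,0,-1],[0,0.008,0.003,0,0,0,-1],[-0.001,0.012,0.005,0,0,0,-1],[-0.001,0.017,0.006,0,0,0,-1],[-0.001,0.021,0.007,0,0,0,-1],[-0.001,0.025,0.008,0,0,0,-1],[-0.002,0.03,0.009,0,0,0,-1],[-0.002,0.034,0.009,0,0,0,-1]]}}

```text
time: 25.33
eef_pos: [0.4855, -0.0624, 0.0435]
tool_rot: [[-0.996, -0.092, 0.002], [-0.092, 0.996, -0.003], [-0.002, -0.004, -1.0]]
force: [-1.6, -11.0, 2.0]
finger_gap: 0.168
finger_force: 50.0
```

```bash
python3 st.py; python3 rows.py 261 2
```

```text
t 25.3333 phi 253.6944802776114 rad 0.032474130456070886 adv 0.028252985938002143 Ftan(drag) 10.955713843909292 Frad 1.1196918557652393 Fx -2.61003470439971 0.168214369867264
[-0.0, np.float64(0.004), np.float64(0.001), 0, 0, 0, -1]
[-0.0, np.float64(0.009), np.float64(0.001), 0, 0, 0, -1]
[-0.001, np.float64(0.013), np.float64(0.001), 0, 0, 0, -1]
[-0.001, np.float64(0.018), np.float64(0.002), 0, 0, 0, -1]
[-0.001, np.float64(0.022), np.float64(0.002), 0, 0, 0, -1]
[-0.001, np.float64(0.027), np.float64(0.001), 0, 0, 0, -1]
[-0.002, np.float64(0.031), np.float64(0.001), 0, 0, 0, -1]
[-0.002, np.float64(0.036), np.float64(0.001), 0, 0, 0, -1]
```

Request:
{"method": "apply_moves", "body": {"increments": [[0,0.004,0.001,0,0,0,-1],[0,0.009,0.001,0,0,0,-1],[-0.001,0.013,0.001,0,0,0,-1],[-0.001,0.018,0.002,0,0,0,-1],[-0.001,0.022,0.002,0,0,0,-1],[-0.001,0.027,0.001,0,0,0,-1],[-0.002,0.031,0.001,0,0,0,-1],[-0.002,0.036,0.001,0,0,0,-1]]}}

```text
time: 26.0
eef_pos: [0.4851, -0.054, 0.0425]
tool_rot: [[-0.996, -0.091, 0.002], [-0.091, 0.996, -0.005], [-0.001, -0.005, -1.0]]
force: [0.6, -11.9, -6.8]
finger_gap: 0.171
finger_force: 50.0
```

```bash
python3 st.py; python3 rows.py 277 2
```

```text
t 26.0 phi 268.6555048623833 rad 0.03222397373107243 adv 0.028640922128753566 Ftan(drag) 11.76151737448977 Frad 7.1147365852684885 Fx -0.4898333667162573 0.17100894322857174
[-0.0, np.float64(0.004), np.float64(-0.001), 0, 0, 0, -1]
[-0.0, np.float64(0.009), np.float64(-0.001), 0, 0, 0, -1]
[-0.001, np.float64(0.013), np.float64(-0.002), 0, 0, 0, -1]
[-0.001, np.float64(0.018), np.float64(-0.003), 0, 0, 0, -1]
[-0.001, np.float64(0.022), np.float64(-0.005), 0, 0, 0, -1]
[-0.001, np.float64(0.026), np.float64(-0.006), 0, 0, 0, -1]
[-0.002, np.float64(0.03), np.float64(-0.008), 0, 0, 0, -1]
[-0.002, np.float64(0.034), np.float64(-0.009), 0, 0, 0, -1]
```

Request:
{"method": "apply_moves", "body": {"increments": [[0,0.002,0,0,0,0,-1],[0,0.003,0.001,0,0,0,-1],[0,0.005,0.001,0,0,0,-1],[0,0.007,0.001,0,0,0,-1],[0,0.008,0.001,0,0,0,-1],[-0.001,0.01,0.001,0,0,0,-1],[-0.001,0.012,0.001,0,0,0,-1],[-0.001,0.013,0.001,0,0,0,-1]]}}

```text
time: 26.67
eef_pos: [0.4849, -0.0506, 0.0424]
tool_rot: [[-0.996, -0.091, 0.002], [-0.091, 0.996, -0.004], [-0.001, -0.004, -1.0]]
force: [0.1, -11.8, -2.6]
finger_gap: 0.17
finger_force: 50.0
```

```bash
python3 st.py
```

```text
t 26.6667 phi 274.68593369581765 rad 0.032381025141047654 adv 0.02879659192136199 Ftan(drag) 11.89226859728879 Frad 1.6648229346251986 Fx -1.0555653910508107 0.1704474362327403
```

Request:
{"method": "apply_moves", "body": {"increments": [[0,-0.003,0,0,0,0,-1],[0,-0.006,0,0,0,0,-1],[0,-0.009,0,0,0,0,-1],[0,-0.012,0,0,0,0,-1],[0,-0.014,0,0,0,0,-1],[0,-0.014,0,0,0,0,-1],[0,-0.014,0,0,0,0,-1],[0,-0.014,0,0,0,0,-1]]}}

```text
time: 27.33
eef_pos: [0.4849, -0.0508, 0.0422]
tool_rot: [[-0.996, -0.094, 0.0], [-0.094, 0.996, -0.001], [-0.0, -0.001, -1.0]]
force: [-1.6, -7.3, 2.7]
finger_gap: 0.17
finger_force: 50.0
```

```bash
python3 st.py
```

```text
t 27.3333 phi 274.3177956427776 rad 0.032595808083171654 adv 0.028760221358387333 Ftan(drag) 6.924527573067744 Frad -3.263296890785659 Fx -2.3033145802223665 0.17047128535766304
```

Request:
{"method": "apply_moves", "body": {"increments": [[0,-0.004,0,0,0,0,-1],[0,-0.008,0,0,0,0,-1],[0,-0.012,0,0,0,0,-1],[0,-0.015,0,0,0,0,-1],[0,-0.015,0,0,0,0,-1],[0,-0.015,0,0,0,0,-1],[0,-0.015,0,0,0,0,-1],[0,-0.015,0,0,0,0,-1]]}}

```text
time: 28.0
eef_pos: [0.4849, -0.0512, 0.042]
tool_rot: [[-0.995, -0.096, -0.001], [-0.096, 0.995, 0.003], [0.001, 0.003, -1.0]]
force: [-4.3, 1.8, 6.9]
finger_gap: 0.168
finger_force: 50.0
```

```bash
python3 st.py
```

```text
t 28.0 phi 273.58619896007997 rad 0.03271672297918881 adv 0.028759633458566823 Ftan(drag) -2.5778213875819866 Frad -6.791061616932448 Fx -4.124766752358875 0.16824642666293968
```

Request:
{"method": "apply_moves", "body": {"increments": [[0,0.004,0,0,0,0,-1],[0,0.004,0,0,0,0,0.5],[0,0.004,0,0,0,0,0.5],[0,0.004,0,0,0,0,0.5],[0,0.004,0,0,0,0,0.5],[0,0.004,0,0,0,0,0.5],[0,0.004,0,0,0,0,0.5],[0,0.004,0,0,0,0,0.5]]}}

```text
time: 28.67
eef_pos: [0.4851, -0.0519, 0.0413]
tool_rot: [[-0.995, -0.095, -0.0], [-0.095, 0.995, 0.0], [0.0, 0.0, -1.0]]
force: [0.4, -0.2, -1.0]
finger_gap: 0.655
finger_force: 0.0
```

Request:
{"method": "apply_moves", "body": {"increments": [[0,0,-0.04,0,0,0,0.5],[0,0,-0.12,0,0,0,0.5],[0,0,-0.24,0,0,0,0.5],[0,0,-0.36,0,0,0,0.5],[0,0,-0.48,0,0,0,0.5],[0,0,-0.6,0,0,0,0.5],[0,0,-0.68,0,0,0,0.5],[0,0,-0.7,0,0,0,0.5]]}}

```text
time: 29.33
eef_pos: [0.4871, -0.0523, 0.2204]
tool_rot: [[-0.995, -0.095, 0.007], [-0.095, 0.996, 0.001], [-0.007, 0.0, -1.0]]
force: [0.6, 0.0, -0.9]
finger_gap: 0.746
finger_force: 0.0
```

Run:
```python
from h import *
np.set_printoptions(precision=4,suppress=True)
o=r.get_obs();print(o['time'],o['eef_pos'],o['finger_gap'],o['force'])
vision.read_camera('wrist')
for q,z in (('amber_bottle',.066),('crank_grip',.06),('crank_hub',.092),('v_home',.066)):
   for d in nets.tip_of('wrist',q)[:3]: print(q,np.round(d['at'],1),round(d['confidence'],2),atz('wrist',d['at'],z))
vision.read_camera('scene')
for d in nets.tip_of('scene','amber_bottle')[:5]: print('scene',np.round(d['at'],1),round(d['confidence'],2),atz('scene',d['at'],.066))
```

```text
29.3333 [ 0.4871 -0.0523  0.2204] 0.7460991845718365 [ 0.5893  0.0411 -0.9326]
amber_bottle [ 30.8 241.6] 0.77 [ 0.5947 -0.3302  0.066 ]
amber_bottle [ 18.7 191. ] 0.74 [ 0.5262 -0.3361  0.066 ]
crank_grip [252.5 173.3] 0.68 [ 0.476  -0.0508  0.06  ]
crank_hub [247.  206.5] 0.72 [ 0.5075 -0.0542  0.092 ]
scene [231.9 186.5] 0.9 [ 0.6485 -0.0464  0.066 ]
scene [304.8 148.5] 0.54 [ 0.5426 -0.3323  0.066 ]
scene [269.1 143. ] 0.44 [ 0.6608 -0.2844  0.066 ]
```

```bash
python3 -c "
from cell import r
print(r.finish_job())"
```

```text
the job is handed in; nothing more can be done
None
```

The amber bottle is on the platform, pushed home into the V-block and clamped. The last crank drag was about 12 N, against 8 to 9 N winding free. The crank is released and the job handed in at about 29 s; the pad force can't be measured directly, and no verdict came back.

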